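# Load the balance tray with the two yellow dice

## Robot

A 6-joint arm with a two-finger parallel gripper is mounted at the origin on the work surface. World frame = base frame: x ahead of the robot, y to its left, z up, the work surface at z = 0. Lengths are in m, angles in rad, forces in N, time in s.
With the tool pointing down it reaches from about 0.35 to 0.775 m from the base axis. Payload 7.3 kg.
Tool frame: the origin (TCP) lies midway between the tips of the shut fingers; the grasp point (between the pads) lies 19 mm behind it (robot.grip_depth is the z of the grasp point in the tool frame, in m); z points along the fingers, y is the line along which they close (so a half turn about z gives the same grasp; the last joint's range is limited). The gripper opens to 92 mm and grips with 3 to 60 N. Pads are 19 mm wide; open, the fingers measure 130 mm over their backs; the gripper's body (75 mm by 190 mm) begins 47 mm behind the grasp point.
Start: joints at [-1.259, 0.342, 1.524, -0, 1.275, -0.146], TCP at [0.232, -0.471, 0.227] pointing down, gripper open.
Joint ranges: [-2.53, 2.53], [-0.77, 2.02], [0.04, 2.7], [-1, 4.14], [0.28, 2.66], [-3.11, 3.11]. Speed limits (rad/s): [2.57, 2.57, 3.14, 3.14, 3.14, 3.14].

## Interface

Orientations are given as [roll, pitch, yaw] about the fixed x, y, z axes, in that order (R = Rz(yaw) Ry(pitch) Rx(roll)).
In Python, from cell import robot, viewer gives the robot as it stands.
- The arm moves only by the tool step_arm, never from a script. Its argument "increments" is a list of rows, each an object with "delta_pos": the shift along the tool's x, y, z in cm, a list of three; "dr": the turn, a rotation vector about the tool's x, y, z in degrees, a list of three; "fingers": the closure, from -1 (fully open) to 1 (shut), so that 0 is half open. In form: [{"delta_pos": [tx, ty, tz], "dr": [wx, wy, wz], "fingers": fingers}, ...]. A call has exactly 5 rows; each row is the pose to reach, as a shift and turn from the pose commanded when the call began, along the tool's axes at that moment; what a row does not reach only later rows make up. A row lasts 1/8 s, in which the tool goes at most 62.5 mm and 10.7 degrees, less where a joint would pass 70% of its speed; a pose out of reach is approached as far as the arm can. A call with a gripper value outside its range is refused whole. The fingers move at their own pace and stop on an object; "newtons" is the grip in N (left out, the last holds). Time passes only in rows, so rows that repeat a pose let the fingers close, or fill a call up. It gives the time, the measured TCP pose, the force, the opening and the grip force at its end, in the units of the state.
- robot.observe(): the state, without advancing time (a new reading comes with each control period).
- viewer.read_camera(name): name is "side" or "top"; returns the picture (480x640x3 uint8, red, green, blue); there is no depth.
- viewer.camera_params(name): a dict with "K" (3x3 intrinsics, pixels), "T" (4x4, takes a point from camera to world coordinates). Camera axes: x right, y down, z forward; pixel columns grow to the right and rows downward; lengths in m; the calibration is good to about 2 mm. A picture is of the moment at which its call begins. camera_params takes no time and is no camera call.
- robot.hand_in(): hands the job in; it is judged then, once.
The state is a dict: "time": time; "qpos": joint angles; "qvel": joint speeds; "joint_efforts": joint torques, N m; "tool_pos": TCP position; "tool_rot": TCP orientation; "contact_force": force on the tool from outside, world axes, zero at the start; "torque": the same for the moment, N m; "opening": finger opening in m; "grip_force": force on a finger pad.
Only numpy, scipy, OpenCV 4.12 (cv2) and the standard library are available. Lean on these libraries where they do the work, as an engineer would, in place of code of your own. Each camera call takes 0.05 s, during which the arm holds its last target. There are 200 camera calls.

## Task

Set up the balance toy on the games table: put one yellow die in each of the two end wells of the white pivoting tray, so that both lie flat in their wells and the tray stays level. Leave the red die where it is.

Things in the scene. Friction and masses are not known exactly. Their poses are not given: they have to be found in the camera images.
- yellow_die_a: yellow solid jumbo die, a cube of 45 mm with slightly rounded edges, about 120 g, standing flat on the black table; its origin is the cube's centre, its axes are square to its faces. The two yellow dice are alike.
- yellow_die_b: yellow solid jumbo die, a cube of 45 mm with slightly rounded edges, about 120 g, standing flat on the black table; its origin is the cube's centre, its axes are square to its faces.
- tray_mid (a point): middle of the white tray (312 mm along its x, 84 mm along y), at well floor height, 60 mm above the table. Wells centred 110 mm away along +x and -x: blue floor 76 x 76 mm, rim 6 mm high, 4 mm thick. Pivots about its y on a fixed stand whose cheeks flank the middle, up to 72 mm. Sprung level when empty; one die tips it to its 15 degree stop (that end 28 mm down, the other 28 mm up; 1-2 N presses it back).
- red_die: red die with white pips, cube of 45 mm, lighter; origin at its centre. Not to be moved. A small blue pawn (65 mm tall, 40 mm wide) and a brown wooden dice cup (72 mm tall, 76 mm wide) also stand near the dice, never closer than 100 mm centre to centre.
Things that resemble listed ones, but are neither listed nor needed, are in the scene too. Leave any green look-alike of the yellow_die_b alone.

How it is judged:
At the end, for the whole second after the job is handed in: One yellow die lies flat on the floor of each well, its centre within 20 mm of the well's centre both along and across the tray, the tray is within 10 degrees of level, both yellow dice are at rest, and the red die is within 30 mm of where it started (((x of yellow_die_a in the frame of tray_mid between 0.09 and 0.13 m and y of yellow_die_a in the frame of tray_mid between -0.02 and 0.02 m and z of yellow_die_a in the frame of tray_mid between 0.01 and 0.035 m and x of yellow_die_b in the frame of tray_mid between -0.13 and -0.09 m and y of yellow_die_b in the frame of tray_mid between -0.02 and 0.02 m and z of yellow_die_b in the frame of tray_mid between 0.01 and 0.035 m) or (x of yellow_die_a in the frame of tray_mid between -0.13 and -0.09 m and y of yellow_die_a in the frame of tray_mid between -0.02 and 0.02 m and z of yellow_die_a in the frame of tray_mid between 0.01 and 0.035 m and x of yellow_die_b in the frame of tray_mid between 0.09 and 0.13 m and y of yellow_die_b in the frame of tray_mid between -0.02 and 0.02 m and z of yellow_die_b in the frame of tray_mid between 0.01 and 0.035 m)) and angle between tray_mid's own z axis and vertical below 0.175 rad and linear speed of each of yellow_die_a, yellow_die_b below 0.03 m/s and distance of red_die from where it was at the start of the episode below 0.03 m); the robot touches nothing.
It fails at once if the red die is moved more than 30 mm (distance of red_die from where it was at the start of the episode above 0.03 m).
It also fails if it takes over 59 s, if anything falls off the work surface, if the arm or the gripper's body presses on something with over 40 N, if the wrist force passes 120 N, or if a joint passes its speed limit or range.

## Working session

There is one attempt and no reset: what is moved stays moved. The work goes in short steps, Python scripts to look and compute and a tool call to move; the robot and the scene stay as the last step left them, time stands still between calls to the robot, and variables do not carry over. Pictures are saved under pics/ and viewed, at most 10 in all, crops included, and the job is handed in when it is done.

Besides the shell and the picture viewer there is one more tool, called after "Emit:" by a JSON object that holds its "fn" and its "kwargs". step_arm: Moves the arm, as the interface text tells. Its arguments: {"type":"object","properties":{"increments":{"type":"array"},"newtons":{"type":"number"}},"required":["increments"]}

```bash
mkdir -p pics; python3 - <<'E'
from cell import robot, viewer
import cv2,numpy as np
for n in("top","side"):
    im=viewer.read_camera(n); cv2.imwrite(f"pics/{n}0.png",im[:,:,::-1])
    p=viewer.camera_params(n); print(n,np.round(p["K"],1).tolist(),np.round(p["T"],3).tolist())
s=robot.observe();print(s["time"],s["tool_pos"],s["tool_rot"],s["opening"],robot.grip_depth)
E
```

```text
top [[573.5, 0.0, 327.6], [0.0, 573.5, 237.9], [0.0, 0.0, 1.0]] [[0.008, -0.996, 0.085, 0.421], [-1.0, -0.009, -0.017, -0.02], [0.018, -0.085, -0.996, 0.99], [0.0, 0.0, 0.0, 1.0]]
side [[560.1, 0.0, 316.0], [0.0, 560.1, 240.9], [0.0, 0.0, 1.0]] [[-0.806, -0.392, 0.442, 0.041], [-0.591, 0.558, -0.582, 0.554], [-0.018, -0.731, -0.682, 0.755], [0.0, 0.0, 0.0, 1.0]]
0.1 [ 0.23193629 -0.4705609   0.22610928] [-3.14018015e+00 -1.89829948e-04  4.57806010e-01] 0.09170437507361089 -0.0188
```

View pics/top0.png

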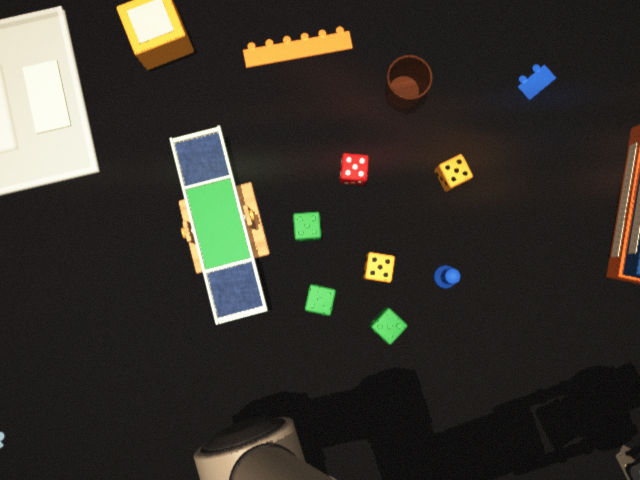

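View pics/side0.png

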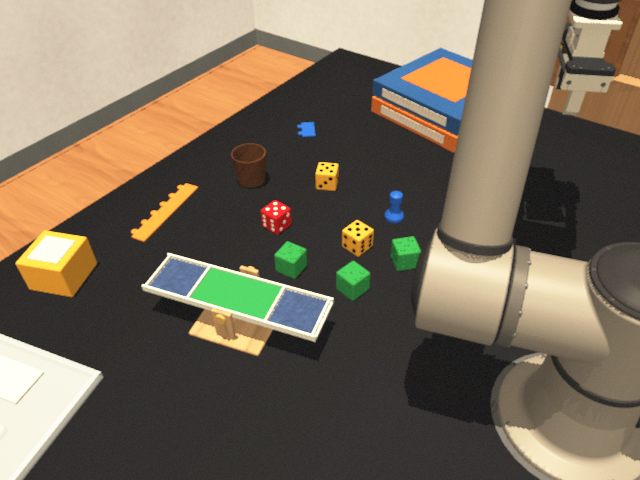

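The top view shows the yellow dice at about (455,172) and (380,267), the red die at (354,169), green dice at (307,226), (320,300) and (389,326), and the tray from (197,133) to (241,318). The side view agrees with this, and the tray is level.

```bash
cat > h.py <<'E'
from cell import robot, viewer
import cv2,numpy as np
def rays(n,px,z):
    p=viewer.camera_params(n);K=np.array(p["K"]);T=np.array(p["T"])
    d=(T[:3,:3]@np.linalg.inv(K)@np.c_[np.atleast_2d(px),np.ones(len(np.atleast_2d(px)))].T).T
    c=T[:3,3]; return c+d*((z-c[2])/d[:,2])[:,None]
def masks(im):
    h=cv2.cvtColor(im,cv2.COLOR_RGB2HSV)
    return h
def blobs(m,lo,hi):
    m=cv2.morphologyEx(m.astype(np.uint8)*255,cv2.MORPH_CLOSE,np.ones((5,5)))
    return [c for c in cv2.findContours(m,cv2.RETR_EXTERNAL,cv2.CHAIN_APPROX_NONE)[0] if lo<cv2.contourArea(c)<hi]
def rect(n,c,z):
    w=rays(n,c[:,0,:].astype(float),z)[:,:2]
    (x,y),(a,b),t=cv2.minAreaRect((w*1000).astype(np.float32)); return np.round([x,y,a,b,t],1)
E
python3 - <<'E'
from h import *
im=cv2.imread("pics/top0.png")[:,:,::-1].copy();h=masks(im);H,S,V=cv2.split(h)
for v in(120,200,225):
    for c in blobs((H>12)&(H<32)&(S>90)&(V>v),300,1300):print("yel",v,cv2.boundingRect(c),rect("top",c,.045))
for c in blobs(((H<6)|(H>174))&(S>120)&(V>130),300,1300):print("red",cv2.boundingRect(c),rect("top",c,.045))
for c in blobs((H>45)&(H<80)&(S>100)&(V>60),300,9000):print("grn",cv2.boundingRect(c),rect("top",c,.045))
m=((S<70)&(V>140));m[:,:160]=0;m[:,290:]=0;m[350:]=0
for c in blobs(m,3000,20000):print("tray",cv2.boundingRect(c),rect("top",c,.066))
for c in blobs((H>100)&(H<130)&(S>60)&(V>40),200,5000):print("blue",cv2.boundingRect(c),rect("top",c,.06))
im=cv2.imread("pics/side0.png")[:,:,::-1].copy();H,S,V=cv2.split(masks(im))
for v in(120,200,225):
    for c in blobs((H>12)&(H<32)&(S>90)&(V>v),200,1500):print("side yel",v,cv2.boundingRect(c),rect("side",c,.045))
E
```

```text
yel 120 (364, 252, 31, 31) [ 455.1 -121.5   47.6   45.9   81. ]
yel 120 (179, 199, 23, 75) [502.5 194.7 125.6  17.8  15.5]
yel 120 (236, 182, 34, 76) [531.8  88.3 125.5  26.4  15.4]
yel 120 (435, 154, 38, 37) [ 616.  -246.1   45.9   53.9   27.1]
yel 120 (616, 142, 24, 134) [ 558.5 -535.4   20.7  227.9   79. ]
yel 200 (365, 252, 30, 30) [ 455.2 -122.1   43.8   44.6   81.6]
yel 200 (179, 199, 23, 74) [503.  194.4 124.   17.   15.5]
yel 200 (241, 182, 28, 75) [532.4  87.6 123.8  23.1  15.6]
yel 200 (439, 154, 34, 34) [ 618.  -249.7   44.1   43.5   26. ]
yel 200 (117, 0, 68, 55) [871.2 268.6  95.2  91.5  23. ]
yel 225 (365, 252, 29, 30) [ 455.4 -122.    43.4   43.9   81.8]
yel 225 (179, 200, 23, 73) [502.7 194.1 122.4  16.6  15.5]
yel 225 (241, 183, 28, 73) [531.9  87.7 122.3  22.6  15.5]
yel 225 (440, 155, 32, 32) [ 617.9 -250.    42.9   43.3   27.1]
yel 225 (117, 0, 68, 54) [871.3 268.6  94.6  90.9  22.7]
red (340, 153, 29, 29) [622.  -79.8  45.1  45.7  85.2]
grn (370, 307, 38, 38) [ 359.9 -135.9   49.4   47.2   47.2]
grn (304, 284, 32, 32) [400.8 -24.2  45.8  47.1  78.7]
grn (293, 211
[... 685 characters left out ...]
8.3 -528.2   47.4  264.6   78.4]
side yel 120 (548, 58, 22, 55) [ 336.2 -909.4   46.8  302.5   16.4]
side yel 200 (189, 321, 76, 34) [485.9 208.2 122.7  28.   15.4]
side yel 200 (342, 220, 32, 36) [ 451.5 -105.4   53.7   89.1   10.4]
side yel 200 (131, 183, 67, 58) [804.6  48.   41.1 183.8  11.3]
side yel 200 (315, 162, 24, 28) [ 606.3 -230.3   46.    95.2   29. ]
side yel 200 (373, 96, 84, 42) [ 575.8 -540.8   21.7  264.6   78.4]
side yel 225 (189, 321, 75, 34) [485.9 208.1 121.6  27.1  15.6]
side yel 225 (343, 220, 30, 22) [ 454.8 -122.3   46.    45.4   81.6]
side yel 225 (131, 183, 66, 58) [804.5  47.8  40.8 182.6  11.3]
side yel 225 (316, 162, 22, 15) [ 617.2 -249.9   44.5   48.9   26.9]
```

```bash
cat >> h.py <<'E'
from scipy.spatial.transform import Rotation as R
def go(p,yaw,tilt=0):
    """shift (cm) and turn (deg) in tool axes to world p (mm); tilt = turn about tool y after yaw"""
    s=robot.observe();A=R.from_euler("xyz",s["tool_rot"])
    B=R.from_euler("xyz",[180,0,yaw],degrees=True)*R.from_euler("y",tilt,degrees=True)
    print("t",round(s["time"],2),"pos",np.round(np.array(s["tool_pos"])*1e3,1),"yaw",np.round(np.degrees(s["tool_rot"]),1),"open",round(s["opening"]*1e3,1),
     "grip",s["grip_force"],"F",np.round(s["contact_force"],1))
    print(p,"shift",np.round(A.inv().apply(np.array(p)/1e3-s["tool_pos"])*100,2),"turn",np.round((A.inv()*B).as_rotvec(degrees=True),1))
E
python3 - <<'E'
from h import *
go([618,-250,150],26.5)
E
```

```text
t 0.1 pos [ 231.9 -470.6  226.1] yaw [-179.9   -0.    26.2] open 91.7 grip 0.0 F [ 0.3  0.3 -0.1]
[618, -250, 150] shift [44.38 -2.71  7.62] turn [-0.1 -0.  -0.3]
```

Emit:
{"fn": "step_arm", "kwargs": {"increments": [{"delta_pos": [6,-0.4,1],"dr": [0,0,0],"fingers": -0.6},{"delta_pos": [12,-0.8,2],"dr": [0,0,0],"fingers": -0.6},{"delta_pos": [18,-1.2,3],"dr": [0,0,0],"fingers": -0.6},{"delta_pos": [24,-1.6,4],"dr": [0,0,0],"fingers": -0.6},{"delta_pos": [30,-2,5],"dr": [0,0,0],"fingers": -0.6}], "newtons": 25}}

```text
time: 0.72
tool_pos: [0.4938, -0.3191, 0.1761]
tool_rot: [-3.141, 0.0, 0.458]
contact_force: [0.2, -1.3, -0.8]
opening: 0.0733
grip_force: 0.0
```

Emit:
{"fn": "step_arm", "kwargs": {"increments": [{"delta_pos": [6,-0.3,1],"dr": [0,0,0],"fingers": -0.6},{"delta_pos": [12,-0.6,2],"dr": [0,0,0],"fingers": -0.6},{"delta_pos": [14.4,-0.7,2.6],"dr": [0,0,0],"fingers": -0.6},{"delta_pos": [14.4,-0.7,2.6],"dr": [0,0,0],"fingers": -0.6},{"delta_pos": [14.4,-0.7,2.6],"dr": [0,0,0],"fingers": -0.6}]}}

```text
time: 1.35
tool_pos: [0.6176, -0.251, 0.1505]
tool_rot: [-3.141, 0.001, 0.457]
contact_force: [0.1, 0.4, 0.1]
opening: 0.0733
grip_force: 0.0
```

```bash
python3 - <<'E'
from h import *
go([618,-250,12],26.5)
E
```

```text
t 1.35 pos [ 617.6 -251.   150.5] yaw [-180.     0.    26.2] open 73.3 grip 0.0 F [0.1 0.4 0.1]
[618, -250, 12] shift [ 0.09 -0.07 13.85] turn [-0.   0.  -0.3]
```

Emit:
{"fn": "step_arm", "kwargs": {"increments": [{"delta_pos": [0.1,-0.1,5],"dr": [0,0,0],"fingers": -0.6},{"delta_pos": [0.1,-0.1,10],"dr": [0,0,0],"fingers": -0.6},{"delta_pos": [0.1,-0.1,13],"dr": [0,0,0],"fingers": -0.6},{"delta_pos": [0.1,-0.1,13.8],"dr": [0,0,0],"fingers": -0.6},{"delta_pos": [0.1,-0.1,13.8],"dr": [0,0,0],"fingers": -0.2}]}}

```text
time: 1.98
tool_pos: [0.6188, -0.2501, 0.0136]
tool_rot: [3.141, -0.0, 0.457]
contact_force: [1.0, -0.4, -0.3]
opening: 0.0675
grip_force: 0.0
```

Emit:
{"fn": "step_arm", "kwargs": {"increments": [{"delta_pos": [0,0,0],"dr": [0,0,0],"fingers": 0.3},{"delta_pos": [0,0,0],"dr": [0,0,0],"fingers": 0.3},{"delta_pos": [0,0,0],"dr": [0,0,0],"fingers": 0.3},{"delta_pos": [0,0,0],"dr": [0,0,0],"fingers": 0.3},{"delta_pos": [0,0,0],"dr": [0,0,0],"fingers": 0.3}], "newtons": 25}}

```text
time: 2.6
tool_pos: [0.6196, -0.2496, 0.0141]
tool_rot: [3.14, -0.001, 0.458]
contact_force: [0.1, -0.4, 5.7]
opening: 0.0453
grip_force: 25.0
```

Emit:
{"fn": "step_arm", "kwargs": {"increments": [{"delta_pos": [0,0,-3],"dr": [0,0,0],"fingers": 0.3},{"delta_pos": [0,0,-7],"dr": [0,0,0],"fingers": 0.3},{"delta_pos": [0,0,-12],"dr": [0,0,0],"fingers": 0.3},{"delta_pos": [0,0,-15],"dr": [0,0,0],"fingers": 0.3},{"delta_pos": [0,0,-15],"dr": [0,0,0],"fingers": 0.3}]}}

```text
time: 3.22
tool_pos: [0.62, -0.2496, 0.1655]
tool_rot: [3.137, -0.003, 0.458]
contact_force: [0.0, -0.4, -1.0]
opening: 0.045
grip_force: 25.0
```

```bash
python3 - <<'E'
from h import *
go([629,171.5,160],15.3)
E
```

```text
t 3.23 pos [ 620.  -249.6  165.5] yaw [179.7  -0.2  26.2] open 45.0 grip 24.997123181819916 F [ 0.  -0.4 -1. ]
[629, 171.5, 160] shift [ 19.42 -37.38   0.45] turn [ 0.2 -0.2 10.9]
```

Emit:
{"fn": "step_arm", "kwargs": {"increments": [{"delta_pos": [2.6,-5,0],"dr": [0,0,2],"fingers": 0.3},{"delta_pos": [5.2,-10,0],"dr": [0,0,4],"fingers": 0.3},{"delta_pos": [7.8,-15,0],"dr": [0,0,6],"fingers": 0.3},{"delta_pos": [10.4,-20,0],"dr": [0,0,8],"fingers": 0.3},{"delta_pos": [13,-25,0],"dr": [0,0,10.9],"fingers": 0.3}]}}

```text
time: 3.85
tool_pos: [0.6238, 0.0345, 0.1605]
tool_rot: [-3.14, 0.003, 0.266]
contact_force: [-0.0, 0.1, -2.6]
opening: 0.0444
grip_force: 25.0
```

```bash
python3 - <<'E'
from h import *
go([629,171.5,140],15.3)
E
```

```text
t 3.85 pos [623.8  34.5 160.5] yaw [-179.9    0.2   15.2] open 44.4 grip 24.994727969169617 F [-0.   0.1 -2.6]
[629, 171.5, 140] shift [  4.11 -13.08   2.05] turn [-0.1  0.2 -0.1]
```

Emit:
{"fn": "step_arm", "kwargs": {"increments": [{"delta_pos": [2,-5,0],"dr": [0,0,0],"fingers": 0.3},{"delta_pos": [3.5,-10,0.5],"dr": [0,0,0],"fingers": 0.3},{"delta_pos": [4.1,-13.1,1.5],"dr": [0,0,0],"fingers": 0.3},{"delta_pos": [4.1,-13.1,2],"dr": [0,0,0],"fingers": 0.3},{"delta_pos": [4.1,-13.1,2],"dr": [0,0,0],"fingers": 0.3}]}}

```text
time: 4.47
tool_pos: [0.629, 0.1691, 0.1408]
tool_rot: [3.141, 0.003, 0.268]
contact_force: [-0.8, -0.1, -1.7]
opening: 0.0447
grip_force: 25.0
```

```bash
python3 - <<'E'
from h import *
go([629,171.5,76],15.3)
im=viewer.read_camera("side"); cv2.imwrite("pics/side1.png",im[:,:,::-1])
E
```

```text
t 4.47 pos [629.  169.1 140.8] yaw [180.    0.2  15.3] open 44.7 grip 24.996798634529114 F [-0.8 -0.1 -1.7]
[629, 171.5, 76] shift [ 0.08 -0.24  6.48] turn [0.  0.2 0. ]
```

View pics/side1.png

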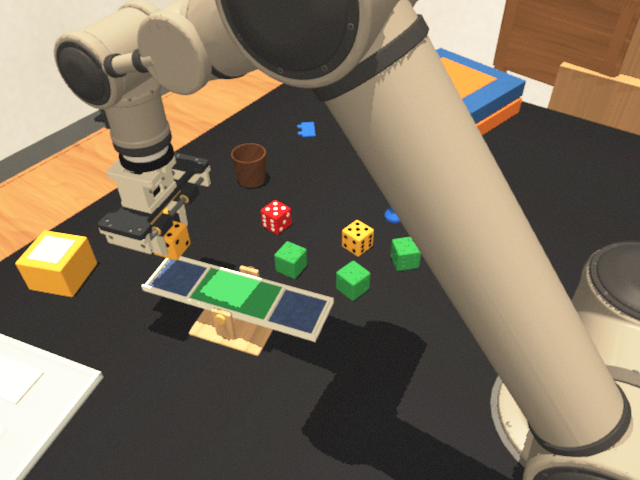

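The die hangs over the far well (177,275 in the side view) and the tray is level. I'll lower the die, then follow the tray's tilt down.

Emit:
{"fn": "step_arm", "kwargs": {"increments": [{"delta_pos": [0.1,-0.2,3],"dr": [0,0,0],"fingers": 0.3},{"delta_pos": [0.1,-0.2,5],"dr": [0,0,0],"fingers": 0.3},{"delta_pos": [0.1,-0.2,6.2],"dr": [0,0,0],"fingers": 0.3},{"delta_pos": [0.1,-0.2,6.6],"dr": [0,0,0],"fingers": 0.3},{"delta_pos": [0.1,-0.2,6.6],"dr": [0,0,0],"fingers": 0.3}]}}

```text
time: 5.15
tool_pos: [0.6308, 0.1716, 0.0772]
tool_rot: [3.141, -0.001, 0.267]
contact_force: [-0.6, -0.2, -0.2]
opening: 0.0451
grip_force: 25.0
```

Emit:
{"fn": "step_arm", "kwargs": {"increments": [{"delta_pos": [0.05,0,0.6],"dr": [0,-3,0],"fingers": 0.3},{"delta_pos": [0.1,0,1.2],"dr": [0,-6,0],"fingers": 0.3},{"delta_pos": [0.15,0,1.8],"dr": [0,-9,0],"fingers": 0.3},{"delta_pos": [0.2,0,2.5],"dr": [0,-13,0],"fingers": 0.3},{"delta_pos": [0.2,0,2.5],"dr": [0,-13,0],"fingers": 0.3}]}}

```text
time: 5.78
tool_pos: [0.6331, 0.1725, 0.0514]
tool_rot: [3.141, 0.226, 0.268]
contact_force: [-0.0, -0.6, -0.7]
opening: 0.045
grip_force: 25.0
```

```bash
python3 - <<'E'
from h import *
go([629,171.5,76],15.3)
im=viewer.read_camera("side"); cv2.imwrite("pics/side2.png",cv2.resize(im[200:400,90:390,::-1],None,fx=2,fy=2))
E
```

```text
t 5.78 pos [633.1 172.5  51.4] yaw [180.   12.9  15.3] open 45.0 grip 24.997297525405884 F [-0.  -0.6 -0.7]
[629, 171.5, 76] shift [-0.96 -0.01 -2.3 ] turn [ 0.  12.9  0. ]
```

View pics/side2.png

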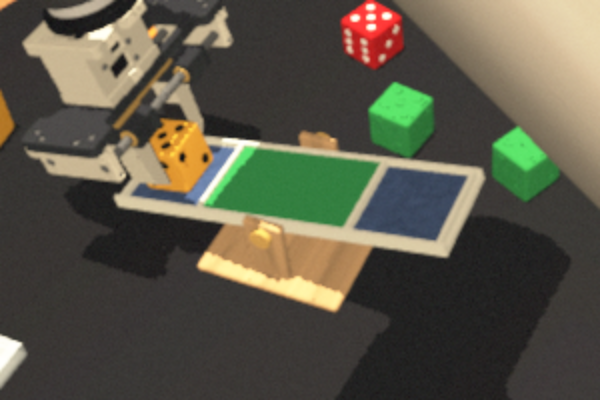

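The die is in the far well and the tray is following it down. I'll go a little lower, open, and retract along the tool axis.

Emit:
{"fn": "step_arm", "kwargs": {"increments": [{"delta_pos": [0,0,0.3],"dr": [0,-1.5,0],"fingers": 0.3},{"delta_pos": [0,0,0.3],"dr": [0,-1.5,0],"fingers": -0.3},{"delta_pos": [0,0,0.3],"dr": [0,-1.5,0],"fingers": -0.5},{"delta_pos": [0,0,0.3],"dr": [0,-1.5,0],"fingers": -0.5},{"delta_pos": [0,0,0.3],"dr": [0,-1.5,0],"fingers": -0.5}]}}

```text
time: 6.45
tool_pos: [0.6316, 0.1723, 0.0489]
tool_rot: [3.141, 0.253, 0.268]
contact_force: [0.5, 0.5, -0.4]
opening: 0.0683
grip_force: 0.0
```

Emit:
{"fn": "step_arm", "kwargs": {"increments": [{"delta_pos": [0,0,-2],"dr": [0,0,0],"fingers": -0.5},{"delta_pos": [0,0,-5],"dr": [0,0,0],"fingers": -0.5},{"delta_pos": [0,0,-9],"dr": [0,4,0],"fingers": -0.6},{"delta_pos": [0,0,-13],"dr": [0,9,0],"fingers": -0.6},{"delta_pos": [0,0,-13],"dr": [0,14.5,0],"fingers": -0.6}]}}

```text
time: 7.08
tool_pos: [0.6656, 0.1813, 0.179]
tool_rot: [3.141, -0.011, 0.268]
contact_force: [0.7, -0.5, 0.4]
opening: 0.0731
grip_force: 0.0
```

```bash
python3 - <<'E'
from h import *
go([455,-122,150],-8.2)
im=viewer.read_camera("side"); cv2.imwrite("pics/side3.png",cv2.resize(im[200:400,90:390,::-1],None,fx=2,fy=2))
E
```

```text
t 7.08 pos [665.6 181.3 179. ] yaw [179.9  -0.7  15.3] open 73.1 grip 0.0 F [ 0.7 -0.5  0.4]
[455, -122, 150] shift [-28.36  23.68   2.6 ] turn [-0.1 -0.7 23.5]
```

View pics/side3.png

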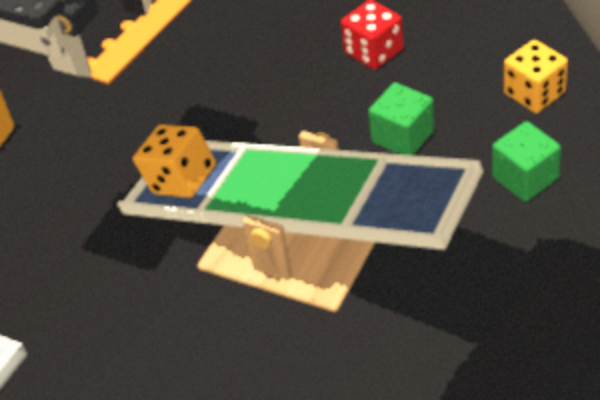

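The die is lying in the tipped far well. Next is the second die.

Emit:
{"fn": "step_arm", "kwargs": {"increments": [{"delta_pos": [-4,3.4,0],"dr": [0,0,4],"fingers": -0.6},{"delta_pos": [-8,6.8,0],"dr": [0,0,8],"fingers": -0.6},{"delta_pos": [-12.5,10.5,0.5],"dr": [0,0,13],"fingers": -0.6},{"delta_pos": [-17,14.2,1],"dr": [0,-0.7,18],"fingers": -0.6},{"delta_pos": [-21.5,18,1.5],"dr": [0,-0.7,23.5],"fingers": -0.6}]}}

```text
time: 7.75
tool_pos: [0.502, -0.0509, 0.1594]
tool_rot: [3.139, 0.013, -0.145]
contact_force: [-0.3, -0.8, 0.2]
opening: 0.0737
grip_force: 0.0
```

```bash
python3 - <<'E'
from h import *
go([455,-122,120],-8.2)
E
```

```text
t 7.75 pos [502.  -50.9 159.4] yaw [179.8   0.8  -8.3] open 73.7 grip 0.0 F [-0.3 -0.8  0.2]
[455, -122, 120] shift [-3.57  7.71  4.01] turn [ 0.2  0.8 -0.1]
```

Emit:
{"fn": "step_arm", "kwargs": {"increments": [{"delta_pos": [-2,4,2],"dr": [0,0.8,0],"fingers": -0.6},{"delta_pos": [-3.6,7.7,4],"dr": [0,0.8,0],"fingers": -0.6},{"delta_pos": [-3.6,7.7,4],"dr": [0,0.8,0],"fingers": -0.6},{"delta_pos": [-3.6,7.7,4],"dr": [0,0.8,0],"fingers": -0.6},{"delta_pos": [-3.6,7.7,4],"dr": [0,0.8,0],"fingers": -0.6}]}}

```text
time: 8.38
tool_pos: [0.4571, -0.12, 0.1207]
tool_rot: [3.139, -0.003, -0.141]
contact_force: [-0.1, -1.1, 0.6]
opening: 0.0732
grip_force: 0.0
```

```bash
python3 - <<'E'
from h import *
go([455,-122,13],-8.2)
E
```

```text
t 8.38 pos [ 457.1 -120.   120.7] yaw [179.8  -0.2  -8.1] open 73.2 grip 0.0 F [-0.1 -1.1  0.6]
[455, -122, 13] shift [-0.21  0.2  10.77] turn [ 0.2 -0.2  0.1]
```

Emit:
{"fn": "step_arm", "kwargs": {"increments": [{"delta_pos": [-0.2,0.2,3],"dr": [0,0,0],"fingers": -0.6},{"delta_pos": [-0.2,0.2,7],"dr": [0,0,0],"fingers": -0.6},{"delta_pos": [-0.2,0.2,10],"dr": [0,0,0],"fingers": -0.6},{"delta_pos": [-0.2,0.2,10.8],"dr": [0,0,0],"fingers": -0.6},{"delta_pos": [-0.2,0.2,10.8],"dr": [0,0,0],"fingers": -0.2}]}}

```text
time: 9.0
tool_pos: [0.4546, -0.1223, 0.0126]
tool_rot: [3.139, -0.002, -0.142]
contact_force: [-0.2, -0.3, -0.2]
opening: 0.0674
grip_force: 0.0
```

Emit:
{"fn": "step_arm", "kwargs": {"increments": [{"delta_pos": [0,0,0],"dr": [0,0,0],"fingers": 0.3},{"delta_pos": [0,0,0],"dr": [0,0,0],"fingers": 0.3},{"delta_pos": [0,0,0],"dr": [0,0,0],"fingers": 0.3},{"delta_pos": [0,0,0],"dr": [0,0,0],"fingers": 0.3},{"delta_pos": [0,0,0],"dr": [0,0,0],"fingers": 0.3}]}}

```text
time: 9.62
tool_pos: [0.4547, -0.1229, 0.0132]
tool_rot: [3.139, -0.004, -0.143]
contact_force: [-0.6, 1.0, 5.5]
opening: 0.0446
grip_force: 25.0
```

Emit:
{"fn": "step_arm", "kwargs": {"increments": [{"delta_pos": [0,0,-3],"dr": [0,0,0],"fingers": 0.3},{"delta_pos": [0,0,-7],"dr": [0,0,0],"fingers": 0.3},{"delta_pos": [0,0,-12],"dr": [0,0,0],"fingers": 0.3},{"delta_pos": [0,0,-16.5],"dr": [0,0,0],"fingers": 0.3},{"delta_pos": [0,0,-16.5],"dr": [0,0,0],"fingers": 0.3}]}}

```text
time: 10.25
tool_pos: [0.4555, -0.123, 0.1806]
tool_rot: [3.137, -0.009, -0.143]
contact_force: [0.4, -0.3, -1.7]
opening: 0.0451
grip_force: 25.0
```

```bash
python3 - <<'E'
from h import *
go([421,114.5,175],15.3)
E
```

```text
t 10.25 pos [ 455.5 -123.   180.6] yaw [179.7  -0.5  -8.2] open 45.1 grip 24.98649090528488 F [ 0.4 -0.3 -1.7]
[421, 114.5, 175] shift [ -6.8  -23.02   0.39] turn [  0.4  -0.5 -23.5]
```

Emit:
{"fn": "step_arm", "kwargs": {"increments": [{"delta_pos": [-1.4,-4.6,0],"dr": [0,0,-5],"fingers": 0.3},{"delta_pos": [-2.8,-9.2,0],"dr": [0,0,-10],"fingers": 0.3},{"delta_pos": [-4.2,-14,0],"dr": [0,0,-15],"fingers": 0.3},{"delta_pos": [-5.6,-18.5,0.2],"dr": [0,-0.5,-20],"fingers": 0.3},{"delta_pos": [-6.8,-23,0.4],"dr": [0.4,-0.5,-23.5],"fingers": 0.3}]}}

```text
time: 10.88
tool_pos: [0.418, 0.1165, 0.1713]
tool_rot: [-3.136, 0.008, 0.27]
contact_force: [1.3, 0.7, -2.5]
opening: 0.0449
grip_force: 25.0
```

```bash
python3 - <<'E'
from h import *
go([421,114.5,140],15.3)
im=viewer.read_camera("side"); cv2.imwrite("pics/side4.png",cv2.resize(im[150:400,90:390,::-1],None,fx=2,fy=2))
E
```

```text
t 10.88 pos [418.  116.5 171.3] yaw [-179.7    0.5   15.5] open 44.9 grip 24.985258877277374 F [ 1.3  0.7 -2.5]
[421, 114.5, 140] shift [0.27 0.29 3.12] turn [-0.3  0.5  0.2]
```

View pics/side4.png

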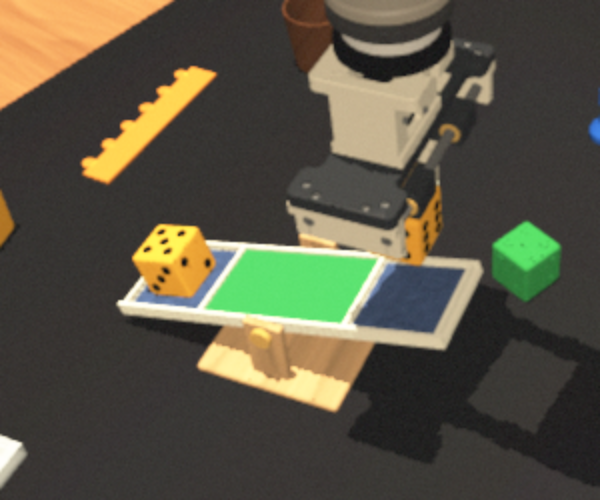

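The held die is above the raised near well. I'll lower it in two stages.

Emit:
{"fn": "step_arm", "kwargs": {"increments": [{"delta_pos": [0.3,0.3,1.5],"dr": [0,0.4,0],"fingers": 0.3},{"delta_pos": [0.3,0.3,3],"dr": [0,0.4,0],"fingers": 0.3},{"delta_pos": [0.3,0.3,4],"dr": [0,0.4,0],"fingers": 0.3},{"delta_pos": [0.3,0.3,5],"dr": [0,0.4,0],"fingers": 0.3},{"delta_pos": [0.3,0.3,5.5],"dr": [0,0.4,0],"fingers": 0.3}]}}

```text
time: 11.55
tool_pos: [0.4222, 0.1131, 0.1168]
tool_rot: [-3.136, 0.0, 0.267]
contact_force: [-0.5, 0.4, -0.8]
opening: 0.0453
grip_force: 25.0
```

```bash
python3 - <<'E'
from h import *
go([421,114.5,73],15.3)
E
```

```text
t 11.55 pos [422.2 113.1 116.8] yaw [-179.7    0.    15.3] open 45.3 grip 24.98659998178482 F [-0.5  0.4 -0.8]
[421, 114.5, 73] shift [-0.08 -0.15  4.38] turn [-0.3  0.   0. ]
```

Emit:
{"fn": "step_arm", "kwargs": {"increments": [{"delta_pos": [-0.1,-0.1,1],"dr": [0,0,0],"fingers": 0.3},{"delta_pos": [-0.1,-0.1,2],"dr": [0,0,0],"fingers": 0.3},{"delta_pos": [-0.1,-0.1,3],"dr": [0,0,0],"fingers": 0.3},{"delta_pos": [-0.1,-0.1,3.8],"dr": [0,0,0],"fingers": 0.3},{"delta_pos": [-0.1,-0.1,4.3],"dr": [0,0,0],"fingers": 0.3}]}}

```text
time: 12.18
tool_pos: [0.4211, 0.1141, 0.0739]
tool_rot: [-3.136, -0.0, 0.268]
contact_force: [-0.2, -0.4, 0.2]
opening: 0.0448
grip_force: 25.0
```

```bash
python3 - <<'E'
from h import *
go([421,114.5,73],15.3)
im=viewer.read_camera("side"); cv2.imwrite("pics/side5.png",cv2.resize(im[150:400,90:390,::-1],None,fx=2,fy=2))
E
```

```text
t 12.18 pos [421.1 114.1  73.9] yaw [-179.7   -0.    15.3] open 44.8 grip 24.987452030181885 F [-0.2 -0.4  0.2]
[421, 114.5, 73] shift [ 0.   -0.04  0.1 ] turn [-0.3 -0.   0. ]
```

View pics/side5.png

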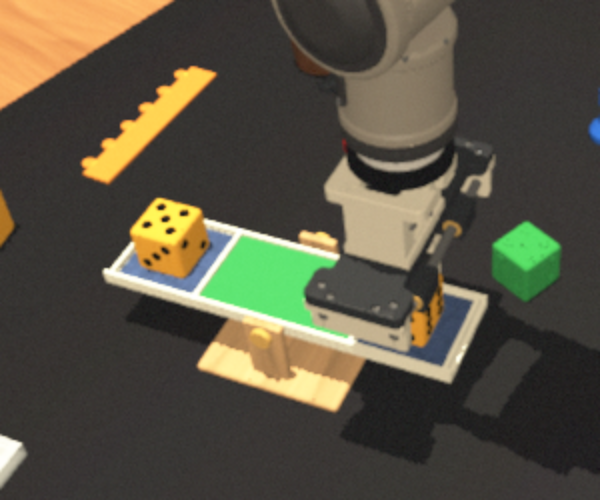

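The tray is back near level with the second die in its well. I'll release and lift straight up.

Emit:
{"fn": "step_arm", "kwargs": {"increments": [{"delta_pos": [0,0,0.1],"dr": [0,0,0],"fingers": 0.3},{"delta_pos": [0,0,0.1],"dr": [0,0,0],"fingers": -0.2},{"delta_pos": [0,0,0.1],"dr": [0,0,0],"fingers": -0.5},{"delta_pos": [0,0,0.1],"dr": [0,0,0],"fingers": -0.5},{"delta_pos": [0,0,0.1],"dr": [0,0,0],"fingers": -0.5}]}}

```text
time: 12.85
tool_pos: [0.4213, 0.1141, 0.0736]
tool_rot: [-3.136, -0.001, 0.268]
contact_force: [-0.6, 0.1, 0.0]
opening: 0.069
grip_force: 0.0
```

Emit:
{"fn": "step_arm", "kwargs": {"increments": [{"delta_pos": [0,0,-2],"dr": [0,0,0],"fingers": -0.5},{"delta_pos": [0,0,-5],"dr": [0,0,0],"fingers": -0.5},{"delta_pos": [0,0,-9],"dr": [0,0,0],"fingers": -0.5},{"delta_pos": [0,3,-14],"dr": [0,0,0],"fingers": -0.5},{"delta_pos": [0,8,-16],"dr": [0,0,0],"fingers": -0.5}]}}

```text
time: 13.48
tool_pos: [0.4436, 0.036, 0.2361]
tool_rot: [-3.138, -0.006, 0.27]
contact_force: [0.5, -0.6, -0.3]
opening: 0.069
grip_force: 0.0
```

Emit:
{"fn": "step_arm", "kwargs": {"increments": [{"delta_pos": [0,5,0],"dr": [0,0,0],"fingers": -0.5},{"delta_pos": [0,10,0],"dr": [0,0,0],"fingers": -0.5},{"delta_pos": [0,15,0],"dr": [0,0,0],"fingers": -0.5},{"delta_pos": [0,20,0],"dr": [0,0,0],"fingers": -0.5},{"delta_pos": [0,25,0],"dr": [0,0,0],"fingers": -0.5}]}}

```text
time: 14.1
tool_pos: [0.5087, -0.2066, 0.2317]
tool_rot: [-3.136, -0.001, 0.267]
contact_force: [1.8, -1.0, 1.2]
opening: 0.069
grip_force: 0.0
```

```bash
python3 - <<'E'
from h import *
go([421,114.5,73],15.3)
im=viewer.read_camera("side"); im2=viewer.read_camera("top")
cv2.imwrite("pics/fin.png",np.hstack([cv2.resize(im[180:380,110:350],(480,400)),cv2.resize(im2[100:350,140:300],(256,400))])[:,:,::-1])
H,S,V=cv2.split(masks(im2))
c0=np.array([523,142.5]);t=np.radians(15.3);M=np.array([[np.cos(t),np.sin(t)],[-np.sin(t),np.cos(t)]])
for v in(150,200,225):
    for c in blobs((H>12)&(H<32)&(S>90)&(V>v),300,1500):
        r=rect("top",c,.105); print(v,cv2.boundingRect(c),r,"tray",M@(r[:2]-c0))
for c in blobs(((H<6)|(H>174))&(S>120)&(V>130),300,1300):print("red",rect("top",c,.045))
E
```

```text
t 14.1 pos [ 508.7 -206.6  231.7] yaw [-1.797e+02 -1.000e-01  1.530e+01] open 69.0 grip 0.0 F [ 1.8 -1.   1.2]
[421, 114.5, 73] shift [ 1.000e-02 -3.320e+01  1.605e+01] turn [-0.3 -0.1  0. ]
150 (212, 269, 35, 34) [422.5 115.5  45.1  45.4  15.4] tray [-104.0625929     0.47619122]
150 (179, 199, 23, 75) [497.3 180.9 117.3  16.3  15. ] tray [-14.65640054  43.82054225]
150 (236, 182, 33, 76) [524.9  81.7 117.1  24.4  15.3] tray [-14.21082234 -59.14644984]
150 (180, 136, 33, 34) [629.4 172.   45.9  44.8  15.4] tray [110.4131643    0.37835133]
150 (116, 0, 70, 55) [842.3 249.8  90.7  87.2  22.3] tray [336.29676197  19.24234615]
200 (213, 269, 33, 34) [422.5 115.7  44.6  43.9  14.6] tray [-104.00981829    0.66910271]
200 (179, 199, 23, 74) [497.8 180.9 116.2  16.   15. ] tray [-14.17412183  43.68860573]
200 (241, 182, 28, 74) [525.4  80.8 115.9  21.6  15.6] tray [-13.96602938 -60.14648804]
200 (180, 136, 32, 33) [629.9 172.4  44.4  43.7  15.2] tray [111.00099223   0.63223777]
200 (117, 0, 68, 55) [842.6 250.3  89.2  85.7  23. ] tray [336.71806573  19.64546294]
225 (213, 269, 33, 34) [422.8 115.9  44.   43.3  15.4] tray [-103.66767646    0.78285228]
225 (179, 199, 23, 74) [497.9 180.7 115.4  15.6  15. ] tray [-14.13044069  43.46930694]
225 (241, 183, 28, 73) [524.9  80.8 114.5  21.1  15.5] tray [-14.44830809 -60.01455151]
225 (180, 136, 32, 33) [629.9 172.4  43.7  43.   15.1] tray [111.00099223   0.63223777]
225 (117, 0, 68, 54) [842.8 250.3  88.6  85.1  22.7] tray [336.91097721  19.59268833]
red [622.  -79.6  45.3  45.7  85.4]
```

View pics/fin.png

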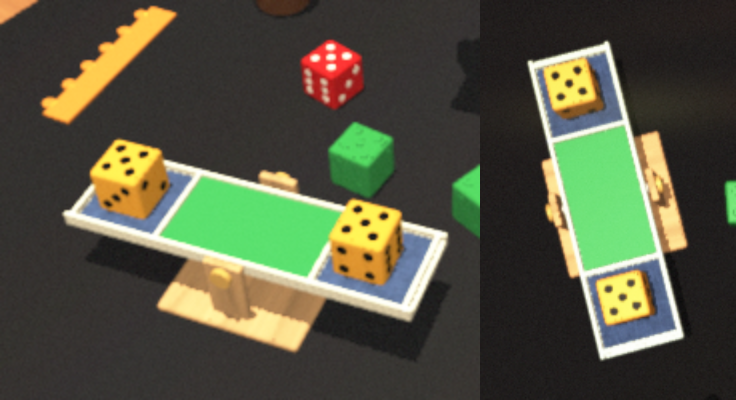

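The final views show both dice flat in their wells, at +111 mm and -104 mm along the tray and within 1 mm across. The tray is level and the red die has not moved.

```bash
python3 -c "
from cell import robot
print(robot.hand_in())"
```

```text
the job is handed in; nothing more can be done
None
```

I handed the job in at about 14 s of the 59 s allowed: one yellow die lies flat in each well (about +111 mm and -104 mm along the tray, under 1 mm off across), the tray looks level, and the red die hasn't moved; the hand-in returned no verdict.

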